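# Set a stepped shaft level in V-blocks on the weld fixture

### The job

Set the stepped shaft up level on the fixture plate, ready for welding: stand one V-block in the middle of the raised pad next to the stop block, lay the drilled setup block flat in the middle of the other pad (by the earth stud) and stand the second V-block centrally on top of it, both grooves running along the plate. Then lay the shaft in the two grooves, with the end of its thick barrel close to the stop block and its thin spigot in the raised V-block. Leave the tape measure, the square and the box offcut where they are.

Things in the scene. Friction and masses are not known exactly. Their poses are not given: they have to be found in the camera images.
- fixture: dark steel fixture plate fixed to the table, 110 x 350 x 12 mm; origin under its centre, on the table; its y axis runs along its length, z up. Two raised bright ground pads, 70 mm (x) by 95 mm (y), centred at y = +85 mm and y = -85 mm, x = 0; the pad tops are 15 mm above the table
- stop_block: upright bright steel block fixed at one end of the fixture plate, 155 mm from the plate's centre (at either end, it varies); upright 40 x 26 mm on a 70 x 26 mm foot, top 80 mm above the table, 26 mm thick along the plate; origin under its centre, on the plate. 70 mm from the centre of its pad
- earth_stud: short threaded brass stud with a nut on a dark steel foot, fixed at the end of the fixture plate opposite the stop block, 155 mm from the plate's centre; foot 60 x 26 mm, top 52 mm above the table; origin under its centre, on the plate. 70 mm from the centre of its pad
- v_block_a: ground steel V-block, loose, 45 mm (x) by 50 mm (y) by 42 mm high, 0.55 kg; origin at the centre of its underside, z up; the 90 degree groove runs along its x axis at y = 0, groove bottom 22.5 mm above the underside, groove 39 mm wide at the top; the sides at y = +-25 mm are flat
- v_block_b: second V-block, the same as v_block_a (either may go on either place). Both lie in front or to the right of the fixture plate; a third one far back on the table by the mug is not meant
- setup_block: ground steel setup block with small dark holes in its top, loose, 50 mm (x) by 75 mm (y) by 25 mm high, 0.7 kg; origin at the centre of its underside, z up. Its 25 mm height makes up the difference between barrel and spigot in the V-blocks. It lies in front or to the right of the fixture plate; a similar block far back on the table is not meant
- shaft: loose stepped steel shaft lying on its barrel, 260 mm long, 0.8 kg, can roll; origin on its axis, 23.5 mm above the table at the start; its y axis points from barrel to spigot. Barrel 47 mm dia. from y = -95 to +65 mm, spigot 12 mm dia. from y = +65 to +165 mm. Level in the V-blocks its axis is 71 mm above the table; centred on the plate, its barrel ends 12 mm short of the stop block
- box_offcut: bystander: short bright aluminium square-tube offcut, 30 x 60 x 30 mm, loose; origin at the centre of its underside; leave it alone
- tape_measure: bystander: yellow pocket tape measure standing on edge, 38 x 99 x 65 mm, loose; origin at the centre of its underside; leave it alone
- square: bystander: engineer's square, 166 x 101 x 18 mm, loose, lying on the table; origin under the middle of its outline; leave it alone
Things that resemble listed ones, but are neither listed nor needed, are in the scene too. Of the things that look like the setup_block, the largest one is meant.

How it is judged:
By the outcome, as a careful person would: the job done as asked, in the order asked, and still so for the second after the job is handed in, with the robot touching nothing.
It also fails if it takes over 120 s, if anything falls off the work surface, if the arm or the gripper's body presses on something with over 40 N, if the wrist force passes 120 N, or if a joint passes its speed limit or range.

### The arm

A 7-joint arm with a two-finger parallel gripper is mounted at the origin on a cart in front of the work surface, level with it; the furniture and walls round the work are solid. World frame = base frame: x ahead of the robot, y to its left, z up, the work surface at z = 0. Lengths are in m, angles in rad, forces in N, time in s.
With the tool pointing down it reaches from about 0.425 to 0.95 m from the base axis. Payload 4.7 kg.
Tool frame: the origin (TCP) lies on the centre line of the jaws, within the pads' length; the fingertips stand robot.nose_length ahead of it and the grasp point (between the pads) lies 8 mm behind it (robot.nose_length is the distance from the TCP to the fingertips, in m); z points along the fingers, x is the direction in which the jaws open and shut, and the axes are right-handed (so a half turn about z gives the same grasp; the last joint's range is limited). The gripper opens to 85 mm and grips with 20 to 120 N. Pads are 22 mm wide; open, the fingers measure 114 mm over their backs; the gripper's body (76 mm by 85 mm) begins 54 mm behind the grasp point. The pads swing forward as they close: fully open they stand 13 mm farther back than shut.
Start: joints at [-1.272, 0.469, -0.049, 1.532, 0.024, 1.141, -0.082], TCP at [0.217, 0.639, 0.242] pointing down, gripper open.
Joint ranges: [-2.59, 2.59], [-0.33, 1.99], [-1.39, 1.29], [0.1, 2.45], [-1.04, 4.18], [0.21, 1.99], [-2.66, 2.66]. Speed limits (rad/s): [2.57, 2.57, 3.14, 3.14, 3.14, 3.14, 3.14].

### API

Orientations are given as [roll, pitch, yaw] about the fixed x, y, z axes, in that order (R = Rz(yaw) Ry(pitch) Rx(roll)).
In Python, from plant import robot gives the robot as it stands. Calls block until the motion is done:
- robot.goto(position, orientation): joint-space move of the TCP to a pose.
- robot.move_straight(position, vel=0.15, attitude=None, contact_N=None): straight line of the TCP; attitude=None keeps the orientation; vel is the mean speed in m/s. With contact_N (N) it stops when the force on the tool has changed by that much, and returns True; else False.
- robot.move_joints(angles): joint-space move.
- robot.grip(opening, strength=None): opening from 0.0 (shut) to 1.0 (fully open); strength is the grip in N (None keeps the last); returns when the fingers have stopped.
- robot.sleep(seconds).
- robot.inverse_kinematics(position, orientation): joint angles nearest the present ones, or None.
- robot.sense(): the state.
- robot.grab_frame(name): name is "scene" or "top" or "wrist"; returns a dict with "image" (420x560x3 uint8, red, green, blue), "range_z" (420x560 float32, m along the optical axis (not along the pixel's ray), 0 where there is no reading), "fx", "fy", "cx", "cy" (pixels), "R" (3x3) and "t" (3): a world point X has camera coordinates R X + t. Camera axes: x right, y down, z forward; pixel columns grow to the right and rows downward; lengths in m; the calibration is good to about 2 mm. A picture is of the moment at which its call begins.
A pose or a line that the arm cannot do raises robot.IKError and nothing moves.
- robot.close_job(): hands the job in, once; it reports no verdict.
The state is a dict: "t": time; "joint_pos": joint angles; "joint_velocities": joint speeds; "effort": joint torques, N m; "tcp_pos": TCP position; "tcp_rot": TCP orientation; "wrist_force": force on the tool from outside, world axes, zero at the start; "torque": the same for the moment, N m; "opening": opening from 0.0 (shut) to 1.0 (fully open).
Only numpy, scipy, OpenCV 4.12 (cv2) and the standard library are available. Lean on these libraries where they do the work, as an engineer would, in place of code of your own. Each camera call takes 0.05 s, during which the arm holds its last target.

## Working session

There is one attempt and no reset: what is moved stays moved. The work goes in short steps, each a Python script; the robot and the scene stay as the last script left them, time stands still between calls to the robot, and variables do not carry over. Pictures are saved under pics/ and viewed, and the job is handed in when it is done.

```bash
ls; mkdir -p pics
python3 - <<'E'
from plant import robot
import cv2,numpy as np
print(robot.nose_length, robot.sense())
for n in ["scene","top","wrist"]:
    f=robot.grab_frame(n); cv2.imwrite(f"pics/{n}0.png",f["image"][:,:,::-1]); print(n,f["fx"],f["cx"],f["cy"],f["R"],f["t"])
    np.savez(f"{n}0.npz",**f)
E
```

```text
pics
0.011 {'t': 0.0, 'joint_pos': array([-1.27191793,  0.46944814, -0.0486231 ,  1.53369513,  0.02413239,
        1.14098824, -0.08232528]), 'joint_velocities': array([-2.19850509e-03, -1.23597670e-03,  4.61433772e-04,  7.33035435e-06,
        6.04681541e-04,  8.35961191e-04, -2.94054248e-04]), 'effort': array([ 4.74233566e-04, -5.10299206e+01, -4.71613894e-02, -2.37721002e+01,
        1.05418786e-02,  7.09177679e-03, -1.20977873e-05]), 'tcp_pos': array([0.21711042, 0.63853806, 0.24125647]), 'tcp_rot': array([3.14150451e+00, 1.94984031e-03, 1.24306287e+00]), 'wrist_force': array([-0.03427373,  0.38831003,  0.51785565]), 'torque': array([ 0.07768125, -0.01335681, -0.00087266]), 'opening': 0.9967382540067729}
scene 405.58742331394 276.5629481628693 207.2732556404588 [[ 0.80292934 -0.59594855  0.01223917]
 [-0.41309159 -0.57113168 -0.70934049]
 [ 0.42972062  0.5644944  -0.70475972]] [-0.46580446  0.20924909  0.94541635]
top 464.72881677515 278.27810295273235 208.81432506262254 [[ 0.00308096 -0.99979944  0.01978874]
 [-0.98067346 -0.0068921  -0.19553023]
 [ 0.1956274  -0.01880387 -0.980498  ]] [-0.08919153  0.53184351  1.15562728]
wrist 297.05081799153646 281.03940789620196 204.30656831040926 [[ 0.32183713  0.94679374 -0.00157313]
 [ 0.90900668 -0.30852685  0.28021071]
 [ 0.26481639 -0.09161219 -0.95993723]] [-0.67406885 -0.03633799  0.37887099]
```

View pics/scene0.png

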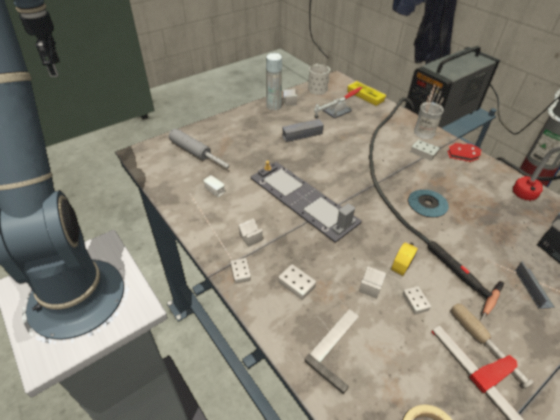

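View pics/top0.png

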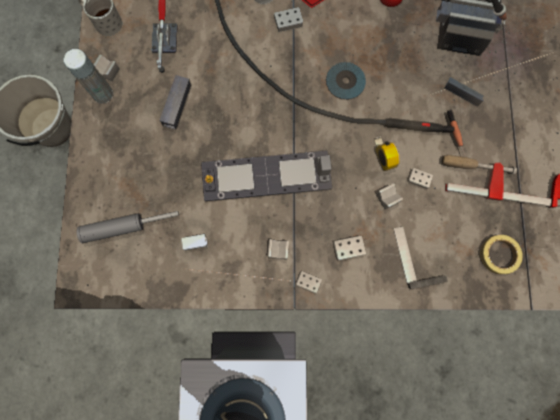

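```bash
cat > h.py <<'E'
import numpy as np,cv2
def load(n): return dict(np.load(n))
def cloud(f):
    z=f["range_z"].astype(float); v,u=np.mgrid[:z.shape[0],:z.shape[1]]
    c=np.stack([(u-f["cx"])/f["fx"]*z,(v-f["cy"])/f["fy"]*z,z],-1)
    P=(c-f["t"])@f["R"]; P[z<=0]=np.nan
    return P
def ray(f,u,v,h):
    d=f["R"].T@np.array([(u-f["cx"])/f["fx"],(v-f["cy"])/f["fy"],1]); o=-f["R"].T@f["t"]
    return o+d*(h-o[2])/d[2]
def proj(f,X):
    c=np.asarray(X,float)@f["R"].T+f["t"]; return np.stack([c[...,0]/c[...,2]*f["fx"]+f["cx"],c[...,1]/c[...,2]*f["fy"]+f["cy"]],-1)
E
python3 - <<'E'
from h import *
f=load("top0.npz"); P=cloud(f); im=f["image"][:,:,::-1]
c=im[140:300,70:270]; cv2.imwrite("pics/topL.png",cv2.resize(c,None,fx=4,fy=4,interpolation=cv2.INTER_CUBIC)[:600])
c=im[150:300,260:440]; cv2.imwrite("pics/topR.png",cv2.resize(c,None,fx=4,fy=4,interpolation=cv2.INTER_CUBIC)[:600])
for n,(u,v) in dict(setup=(350,248),va=(280,249),vb=(390,195),barrel=(110,228),spig=(160,217),stop=(325,165),pad=(297,172),padL=(236,178),stud=(210,179)).items(): print(n,P[v,u].round(3))
# height mask components
z=P[...,2]; print(np.nanmedian(z[200:240,200:260]))
E
```

```text
setup [ 0.434 -0.275  0.03 ]
va [ 0.431 -0.092  0.026]
vb [ 0.578 -0.388  0.023]
barrel [0.48  0.346 0.048]
spig [0.512 0.224 0.032]
stop [ 0.642 -0.206  0.086]
pad [ 0.643 -0.138  0.015]
padL [0.624 0.028 0.016]
stud [0.617 0.096 0.031]
0.0012720710619218282
```

View pics/topL.png

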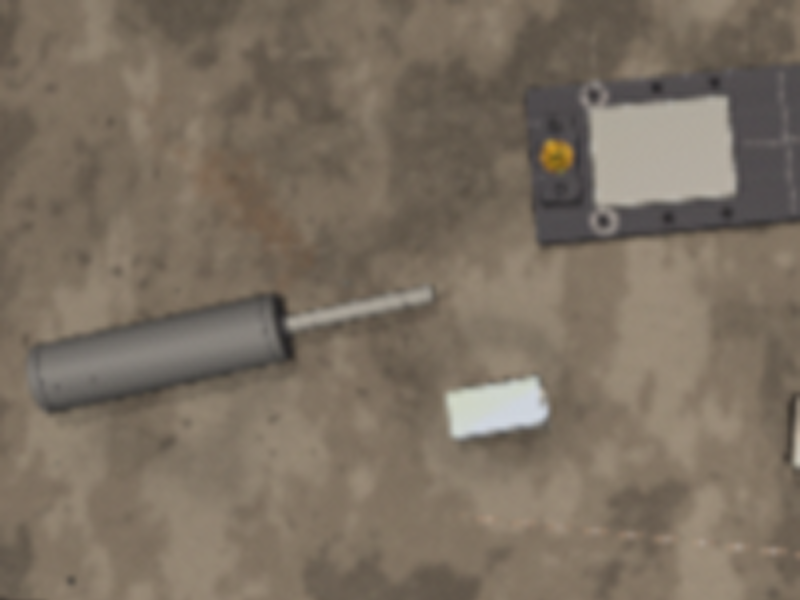

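View pics/topR.png

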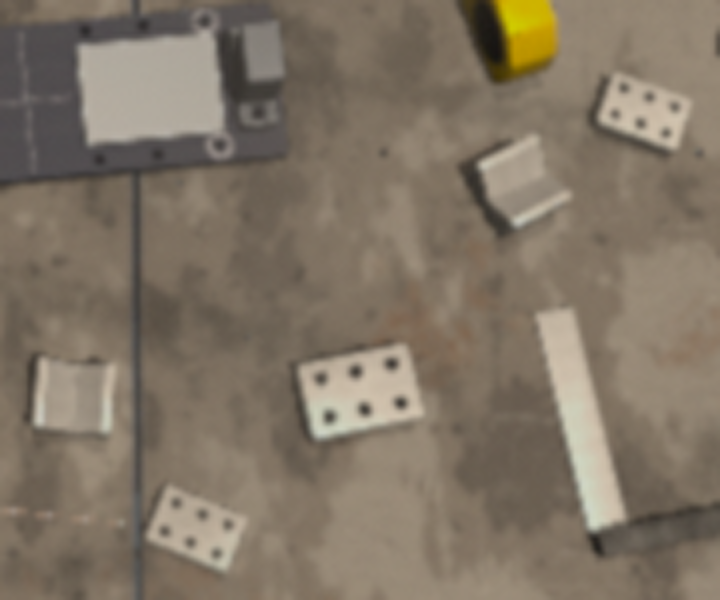

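Run:
```python
from h import *
from scipy.spatial.transform import Rotation as Ro
f=load("wrist0.npz"); c=-f["R"].T@f["t"]; T=Ro.from_euler("xyz",[3.14150451,0.00195,1.24306]).as_matrix()
print("cam in tool",T.T@(c-[0.21711,0.63854,0.24126])); print("axes in tool\n",T.T@f["R"].T)
f=load("top0.npz")
for n,(u,v,h) in dict(va=(260+74/4,150+397/4,.042),vb=(260+522/4,150+182/4,.042),setup=(260+360/4,150+392/4,.025),pR=(260+150/4,150+90/4,.015),pL=(70+663/4,140+150/4,.015),b0=(70+40/4,140+378/4,.0235),b1=(70+285/4,140+327/4,.0235),s1=(70+432/4,140+295/4,.03)).items(): print(n,ray(f,u,v,h).round(4))
from plant import robot
for p in [(0.43,-0.09),(0.64,-.13)]:
  for y in np.arange(-3.1,3.2,.785):
    q=robot.inverse_kinematics([*p,.25],[np.pi,0,y]); print(p,round(y,2),None if q is None else np.round(q,2))
```

```text
cam in tool [-4.56869903e-05 -7.13225344e-02 -1.31560709e-01]
axes in tool
 [[ 9.99999927e-01 -4.15860479e-05  3.80460645e-04]
 [-6.66560583e-05  9.59963081e-01  2.80126540e-01]
 [-3.76877528e-04 -2.80126545e-01  9.59963008e-01]]
va [ 0.4281 -0.0876  0.042 ]
vb [ 0.5727 -0.3846  0.042 ]
setup [ 0.4343 -0.2759  0.025 ]
pR [ 0.6414 -0.1394  0.015 ]
pL [0.6259 0.0286 0.015 ]
b0 [0.4661 0.4315 0.0235]
b1 [0.5009 0.2742 0.0235]
s1 [0.5218 0.1774 0.03  ]
(0.43, -0.09) -3.1 None
(0.43, -0.09) -2.32 [-0.92  0.08  1.12  2.09 -0.08  1.02 -2.08]
(0.43, -0.09) -1.53 [-0.85  0.07  1.03  2.09 -0.07  1.01 -1.31]
(0.43, -0.09) -0.74 [-0.73  0.06  0.9   2.09 -0.06  1.01 -0.55]
(0.43, -0.09) 0.04 [-0.66  0.06  0.82  2.09 -0.05  1.01  0.23]
(0.43, -0.09) 0.83 [-0.59  0.06  0.75  2.08 -0.05  1.01  1.01]
(0.43, -0.09) 1.61 [-0.56  0.06  0.71  2.08 -0.05  1.01  1.79]
(0.43, -0.09) 2.4 [-0.52  0.06  0.67  2.08 -0.04  1.01  2.57]
(0.43, -0.09) 3.18 None
(0.64, -0.13) -3.1 [-0.56  0.65  1.11  1.62 -0.6   1.26 -2.44]
(0.64, -0.13) -2.32 [-0.56  0.65  1.11  1.62 -0.6   1.26 -1.65]
(0.64, -0.13) -1.53 [-0.45  0.54  0.87  1.62 -0.44  1.19 -1.01]
(0.64, -0.13) -0.74 [-0.39  0.51  0.78  1.61 -0.38  1.17 -0.27]
(0.64, -0.13) 0.04 [-0.37  0.5   0.75  1.61 -0.36  1.17  0.5 ]
(0.64, -0.13) 0.83 [-0.36  0.5   0.72  1.61 -0.35  1.16  1.27]
(0.64, -0.13) 1.61 [-0.3   0.48  0.64  1.61 -0.3   1.15  2.01]
(0.64, -0.13) 2.4 [ 0.86  0.71 -1.18  1.54  0.66  1.35  2.01]
(0.64, -0.13) 3.18 [-0.56  0.65  1.11  1.62 -0.6   1.26 -2.44]
```

Run:
```python
from plant import robot
from h import *
for n,p in dict(plate=(0.633,-0.03,.25),setA=(0.44,-0.15,.2),B=(0.57,-.36,.2)).items():
    robot.goto(p,[np.pi,0,0.0]); robot.sleep(.3)
    f=robot.grab_frame("wrist"); np.savez(f"w_{n}.npz",**f); cv2.imwrite(f"pics/w_{n}.png",f["image"][:,:,::-1])
    print(n,robot.sense()["t"],robot.sense()["tcp_pos"])
```

```text
plate 3.275 [ 0.63300814 -0.02986474  0.24998123]
setA 4.55 [ 0.44060612 -0.14975014  0.19999578]
B 5.875 [ 0.57018771 -0.35916883  0.20045088]
```

View pics/w_plate.png

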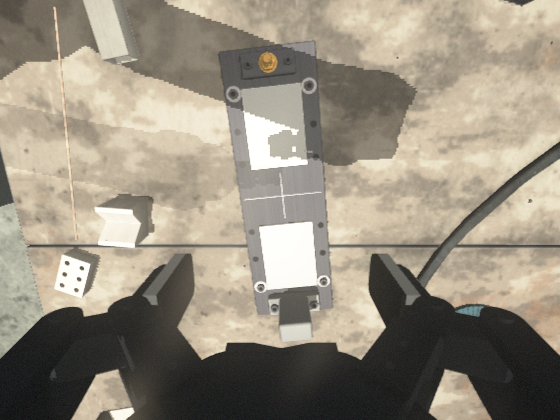

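View pics/w_setA.png

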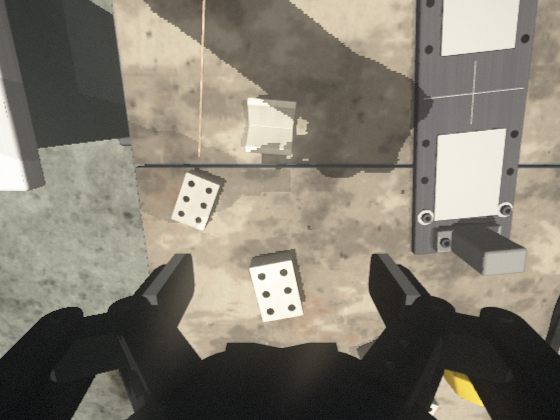

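View pics/w_B.png

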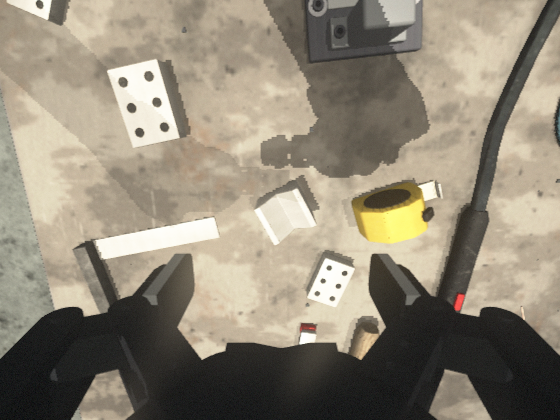

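```bash
cat >> h.py <<'E'
def topfit(f,c,zlo,zhi,r=.06,ex=None):
    P=cloud(f); m=(P[...,2]>zlo)&(P[...,2]<zhi)&(np.hypot(P[...,0]-c[0],P[...,1]-c[1])<r)
    m=m.astype(np.uint8); n,l,s,_=cv2.connectedComponentsWithStats(m,connectivity=8)
    Q=P[m>0]
    return cv2.minAreaRect((Q[:,:2]*1000).astype(np.float32)),len(Q),np.median(Q[:,2]),Q
E
python3 - <<'E'
from h import *
A=load("w_setA.npz");B=load("w_B.npz");Pl=load("w_plate.npz");T=load("top0.npz")
for nm,f in dict(A=A,B=B,Pl=Pl,T=T).items():
    print(nm)
    for n,c,lo,hi in [("setup",(.434,-.276),.018,.035),("va_top",(.428,-.088),.036,.05),("va_all",(.428,-.088),.012,.05),("vb_top",(.573,-.385),.036,.05),("vb_all",(.573,-.385),.012,.05)]:
        try:
            r,k,z,_=topfit(f,c,lo,hi); print(n,np.round(r[0],1),np.round(r[1],1),round(r[2],1),k,round(float(z),4))
        except Exception as e: print(n,"-")
E
```

```text
A
setup [ 436.  -275.5] [50.2 75.7] 11.7 2474 0.0248
va_top [430.4 -87.3] [50.  44.8] 85.5 1214 0.041
va_all [430.4 -87.3] [50.1 45. ] 85.4 2519 0.0355
vb_top [0. 0.] [0. 0.] 0.0 0 nan
vb_all [ 547.3 -375.4] [9.7 3.5] 38.2 31 0.0147
B
setup [ 436.4 -275.7] [50.8 75.1] 11.6 4235 0.0249
va_top [0. 0.] [0. 0.] 0.0 0 nan
va_all [0. 0.] [0. 0.] 0.0 0 nan
vb_top [ 575.  -386.3] [50.3 45.5] 27.7 963 0.041
vb_all [ 575.  -386.2] [50.4 45.6] 27.8 2202 0.0343
Pl
setup [0. 0.] [0. 0.] 0.0 0 nan
va_top [430.9 -87.1] [50.3 45.1] 85.2 734 0.0408
va_all [431.3 -87. ] [50.7 46. ] 84.8 1935 0.0327
vb_top [0. 0.] [0. 0.] 0.0 0 nan
vb_all [0. 0.] [0. 0.] 0.0 0 nan
T
setup [ 436.8 -275.6] [49.9 75.7] 11.8 549 0.0258
va_top [430.8 -87. ] [49.6 44.6] 85.1 172 0.0413
va_all [431.2 -87. ] [49.6 45.6] 85.1 347 0.0356
vb_top [ 575.5 -385.7] [49.8 46.5] 28.2 156 0.041
vb_all [ 575.7 -386. ] [49.8 47.3] 27.8 363 0.0339
  return _methods._mean(a, axis=axis, dtype=dtype,
  ret = ret.dtype.type(ret / rcount)
```

Run:
```python
from h import *
Pl=load("w_plate.npz");T=load("top0.npz")
for f in (Pl,T):
    r,k,z,Q=topfit(f,(.633,-.055),.009,.02,.2); print("plate",np.round(r[0],1),np.round(r[1],1),r[2],k,z)
    for c in [(.6414,-.139),(.626,.0286)]:
        r,k,z,Q=topfit(f,c,.0136,.02,.062); print(" pad z",np.round(r[0],1),np.round(r[1],1),r[2],k,z)
    P=cloud(f)
    g=f["image"].min(-1); m=((g>150 if f is T else g>135)&(np.abs(P[...,2]-.015)<.006)).astype(np.uint8)
    n,l,s,_=cv2.connectedComponentsWithStats(m)
    for i in range(1,n):
        if s[i,4]>300:
            r=cv2.minAreaRect((P[l==i][:,:2]*1000).astype(np.float32)); print(" pad",np.round(r[0],1),np.round(r[1],1),round(r[2],1))
    r,k,z,Q=topfit(f,(.648,-.21),.074,.09,.06); print("stop",np.round(r[0],1),np.round(r[1],1),r[2],k,z)
    r,k,z,Q=topfit(f,(.48,.346),.035,.06,.12); print("barrel",np.round(r[0],1),np.round(r[1],1),r[2],k,z)
```

```text
plate [562.1 -62.2] [256.2 349.6] 6.057302474975586 21016 0.012719768382192003
 pad z [ 646.1 -138.4] [ 98.1 118.7] 4.012451171875 3359 0.014933844720334311
 pad z [624.9  27.2] [102.1 121.2] 9.321560859680176 4736 0.014974574899593963
 pad [636.8 -73.5] [110.1 311.1] 6.1
 pad [ 347.  -167.2] [58.  38.6] 68.1
stop [ 651.1 -208.2] [39.9 26.6] 6.669323921203613 643 0.07953806185158309
barrel [0. 0.] [0. 0.] 0.0 0 nan
plate [604.4 -66.6] [291.3 368.9] 27.09276008605957 4255 0.014294028928861618
 pad z [ 643.6 -136.6] [109.5 119.4] 6.241872310638428 947 0.015897543455900096
 pad z [626.5  27.5] [108.8 119.7] 3.863706588745117 978 0.016068081168565007
 pad [ 644.5 -137.6] [69.1 90.6] 7.0
 pad [625.5  30.6] [66.7 92.2] 6.8
stop [ 651.4 -208.6] [41.4 26.4] 5.204099655151367 153 0.08041726641461774
barrel [488.6 332.8] [ 44.3 204.4] 14.194013595581055 995 0.04522742181087588
  return _methods._mean(a, axis=axis, dtype=dtype,
  ret = ret.dtype.type(ret / rcount)
```

Run:
```python
from h import *
for nm in ("w_plate.npz","top0.npz"):
    f=load(nm); P=cloud(f); T=nm[0]=="t"
    m=((P[...,2]>.008)&(P[...,2]<.02)&(np.hypot(P[...,0]-.635,P[...,1]+.055)<.2)).astype(np.uint8)
    n,l,s,_=cv2.connectedComponentsWithStats(m,connectivity=4); i=1+np.argmax(s[1:,4])
    r=cv2.minAreaRect((P[l==i][:,:2]*1000).astype(np.float32)); print("plate",np.round(r[0],1),np.round(r[1],1),round(r[2],2))
f=load("w_plate.npz"); print("cross",ray(f,284,196,.012).round(4))
# pads by brightness
im=f["image"]; g=im.min(-1); P=cloud(f)
for c in [(.644,-.139),(.626,.03)]:
    d=np.hypot(P[...,0]-c[0],P[...,1]-c[1])<.065
    m=(d&(g>np.where(True,175,0))).astype(np.uint8) ; r=cv2.minAreaRect((P[m>0][:,:2]*1000).astype(np.float32)); print(np.round(r[0],1),np.round(r[1],1),round(r[2],1))
```

```text
plate [634.8 -54.3] [110.2 350. ] 6.14
plate [635.6 -54.4] [111.9 349.4] 6.22
cross [ 0.6367 -0.0552  0.012 ]
[ 644.2 -143. ] [121.  123.6] 63.4
[610.8   7.9] [ 66.4 115.3] 70.9
```

```bash
cat >> h.py <<'E'
PC=np.array([.6348,-.0543]); PY=np.deg2rad(6.14)
EX=np.array([np.cos(PY),np.sin(PY)]); ES=np.array([-np.sin(PY),np.cos(PY)])
def clear(f,c,yaw,L=.075,W=.045):
    P=cloud(f); d=P[...,:2]-np.array(c); a=d@[np.cos(yaw),np.sin(yaw)]; b=d@[-np.sin(yaw),np.cos(yaw)]
    m=(abs(a)<L)&(abs(b)<W)&(P[...,2]>.008)&((abs(a)>.028)|(abs(b)>.042))
    return np.c_[a[m],b[m],P[...,2][m]]
E
python3 - <<'E'
from h import *
q=clear(load("w_B.npz"),(.575,-.3863),np.deg2rad(27.8)); print(len(q)); 
if len(q): print(q[np.argsort(abs(q[:,0]))][::max(1,len(q)//15)].round(3))
from plant import robot
for y in (27.8,27.8-180): print(robot.inverse_kinematics([.575,-.3863,.1],[np.pi,0,np.deg2rad(y)]))
E
```

```text
22765
[[-0.     0.043  0.273]
 [ 0.03   0.037  0.287]
 [-0.034  0.038  0.226]
 [ 0.037  0.031  0.274]
 [ 0.04   0.008  0.269]
 [ 0.043  0.025  0.279]
 [ 0.047  0.026  0.275]
 [ 0.05   0.014  0.238]
 [ 0.054  0.016  0.252]
 [ 0.058  0.016  0.247]
 [ 0.061 -0.002  0.257]
 [ 0.063 -0.003  0.258]
 [ 0.065  0.006  0.272]
 [ 0.067  0.008  0.266]
 [ 0.07   0.007  0.257]
 [ 0.075  0.006  0.26 ]]
[ 0.13429398  0.70237652  0.60946774  1.64029098 -0.47185756  0.95029685
  1.397543  ]
[-0.15716768  1.01241957  1.2419048   1.65695268 -1.0098607   1.2466385
 -1.34581284]
```

Run:
```python
from h import *
q=clear(load("w_B.npz"),(.575,-.3863),np.deg2rad(27.8)); q=q[q[:,2]<.1]; print(len(q)); 
if len(q): print(q[np.argsort(abs(q[:,0]))][::max(1,len(q)//15)].round(3))
```

```text
271
[[ 0.065 -0.045  0.02 ]
 [ 0.067 -0.038  0.025]
 [ 0.067 -0.045  0.041]
 [ 0.068 -0.04   0.039]
 [ 0.068 -0.035  0.037]
 [ 0.069 -0.041  0.042]
 [ 0.07  -0.029  0.016]
 [ 0.07  -0.029  0.031]
 [ 0.071 -0.041  0.047]
 [ 0.071 -0.029  0.023]
 [ 0.072 -0.038  0.048]
 [ 0.073 -0.029  0.035]
 [ 0.073 -0.041  0.049]
 [ 0.074 -0.03   0.042]
 [ 0.074 -0.036  0.049]
 [ 0.075 -0.044  0.05 ]]
```

Clear (nearest is the tape at 65 mm). Pick B and put it on the stop-side pad.

```bash
cat >> h.py <<'E'
def dn(y): return [np.pi,0,y]
def pick(robot,c,yaw,z,op,strength,up=.18):
    robot.grip(op); robot.goto([*c,max(z+.09,.11)],dn(yaw)); robot.move_straight([*c,z],vel=.12)
    robot.sleep(.2); s=robot.sense(); print("at",s["tcp_pos"].round(4),s["wrist_force"].round(1))
    robot.grip(0.0,strength); s=robot.sense(); print("grip",s["opening"],s["wrist_force"].round(1),s["t"])
    robot.move_straight([*c,up],vel=.15); s=robot.sense(); print("lift",s["opening"],s["wrist_force"].round(1),s["tcp_pos"].round(4))
def place(robot,c,yaw,z,op,hov=.05,up=.18,release=True):
    robot.goto([*c,z+hov],dn(yaw)); robot.sleep(.3)
    robot.move_straight([*c,z+.006],vel=.1); robot.sleep(.2)
    hit=robot.move_straight([*c,z-.004],vel=.02,contact_N=6); s=robot.sense(); print("hit",hit,s["tcp_pos"].round(4),s["tcp_rot"].round(3),s["wrist_force"].round(1))
    if not release: return
    robot.grip(op); robot.sleep(.15); robot.move_straight([*c,up],vel=.15); print("t",robot.sense()["t"])
E
python3 - <<'E'
from plant import robot
from h import *
pick(robot,(.575,-.3863),np.deg2rad(27.8),.016,.75,60)
E
```

```text
at [ 0.5754 -0.3867  0.0169] [-0.4  0.1  0.5]
grip 0.5732930710565018 [-1.5  0.9  4.6] 8.175
lift 0.5757313818157643 [ 0.7  0.6 -5.9] [ 0.5744 -0.3856  0.1785]
```

Run:
```python
from plant import robot
from h import *
c=PC-.085*ES; print(c)
place(robot,c,PY,.032,.72,hov=.12)
```

```text
[ 0.64389145 -0.1388124 ]
hit True [ 0.6441 -0.1389  0.0318] [-3.141 -0.     0.107] [-0.3  1.2  4.8]
t 14.1917
```

Run:
```python
from plant import robot
from h import *
pick(robot,(.4362,-.2756),np.deg2rad(11.7),.014,.75,60)
```

```text
at [ 0.4367 -0.2758  0.0146] [-0.6  1.4  0.1]
grip 0.5714303509864823 [-1.5  1.5  6.5] 16.8417
lift 0.5681254761220129 [-0.5 -0.3 -5.9] [ 0.4355 -0.275   0.179 ]
```

Run:
```python
from plant import robot
from h import *
c=PC+.085*ES; print(c)
place(robot,c,PY,.0297,.72,hov=.12)
f=robot.grab_frame("wrist"); np.savez("w1.npz",**f); cv2.imwrite("pics/w1.png",f["image"][:,:,::-1])
r,k,z,_=topfit(f,c,.034,.046); print(r,k,z)
```

```text
[0.62570855 0.0302124 ]
hit True [0.6259 0.0303 0.0298] [-3.141 -0.     0.107] [-0.4  0.7  4. ]
t 23.225
((625.986328125, 30.536907196044922), (50.104305267333984, 74.96495819091797), 6.116114616394043) 4102 0.03990098781647623
```

View pics/w1.png

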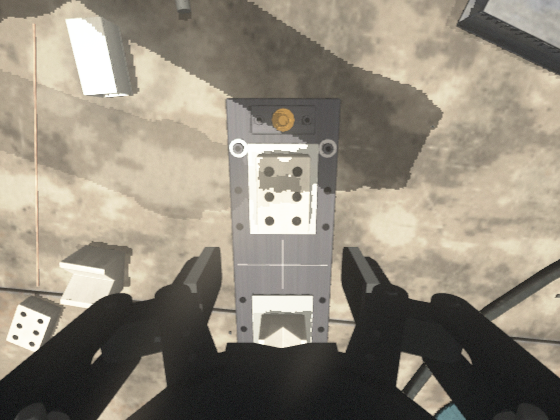

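Run:
```python
from plant import robot
from h import *
q=clear(load("w_setA.npz"),(.4304,-.0873),np.deg2rad(85.4)); q=q[q[:,2]<.1]; print(len(q))
if len(q): print(q[np.argsort(abs(q[:,0]))][::max(1,len(q)//15)].round(3))
pick(robot,(.4304,-.0873),np.deg2rad(85.4),.016,.75,60)
```

```text
0
at [ 0.4309 -0.0873  0.0166] [ 0.7 -0.1 -0. ]
grip 0.5730275183095804 [-1.1  0.6  6.4] 26.1917
lift 0.5743097577603761 [ 0.2 -0.1 -5.5] [ 0.4295 -0.0872  0.1791]
```

Run:
```python
from plant import robot
from h import *
c=PC+.085*ES
place(robot,c,PY,.0567,.72,hov=.1,up=.22)
robot.goto([*(PC+.03*ES),.25],dn(PY)); robot.sleep(.2)
f=robot.grab_frame("wrist"); np.savez("w2.npz",**f); cv2.imwrite("pics/w2.png",f["image"][:,:,::-1])
for cc,lo,hi in ((c,.076,.09),(c,.034,.045),(PC-.085*ES,.051,.065)):
    r,k,z,_=topfit(f,cc,lo,hi,.05); print(cc,r,k,z)
f=robot.grab_frame("top"); np.savez("t2.npz",**f); cv2.imwrite("pics/t2.png",f["image"][:,:,::-1])
# shaft IK
b=np.deg2rad(-77.5)
g=np.array([.4835,.3528])
for y in (12.5,12.5-180):
    for z in (.2,.02): print(y,robot.inverse_kinematics([*g,z],dn(np.deg2rad(y))))
gp=PC-.045*ES
for y in (6.14,6.14-180,186.14):
    for z in (.2,.07): print(y,robot.inverse_kinematics([*gp,z],dn(np.deg2rad(y))))
```

```text
hit True [0.6259 0.0303 0.0568] [-3.141 -0.     0.107] [-0.7  0.   4.5]
t 32.325
[0.62570855 0.0302124 ] ((625.87255859375, 30.577213287353516), (50.05839538574219, 44.165225982666016), 5.742912769317627) 1097 0.08119295891126316
[0.62570855 0.0302124 ] ((626.2979125976562, 30.60834503173828), (49.3319206237793, 74.32197570800781), 6.160219192504883) 1056 0.039815651803096055
[ 0.64389145 -0.1388124 ] ((644.0571899414062, -137.9718475341797), (49.93531799316406, 45.165828704833984), 6.162116527557373) 650 0.05593906559037546
12.5 [-1.21983255  0.44975359  0.70436952  1.80001133 -0.33769101  1.01545144
 -0.16539722]
12.5 [-1.07974591  0.67472734  0.52417984  1.91356014 -0.51404139  0.68913262
 -0.0265286 ]
-167.5 [-0.00479198  0.57788974 -0.99050361  1.72956395  0.52997932  1.12834319
  2.20248005]
-167.5 [-0.12962028  0.77687763 -0.81010198  1.85569919  0.74688843  0.84427868
  2.03576143]
6.14 [-0.40275623  0.53721272  0.71325302  1.68184517 -0.39156404  1.07033988
  0.53920405]
6.14 [-0.33620246  0.68241819  0.61946585  1.77580357 -0.50958028  0.84902311
  0.63010134]
-173.86 [-0.61206198  0.69921565  1.11109271  1.69262972 -0.67206439  1.18482468
 -2.35885127]
-173.86 [ 0.81316717  0.96194466 -1.18603531  1.70417652  0.96568045  1.17968681
  2.60350129]
186.14 [-0.61206198  0.69921565  1.11109271  1.69262972 -0.67206439  1.18482468
 -2.35885127]
186.14 [ 0.81316717  0.96194466 -1.18603531  1.70417652  0.96568045  1.17968681
  2.60350129]
```

View pics/w2.png

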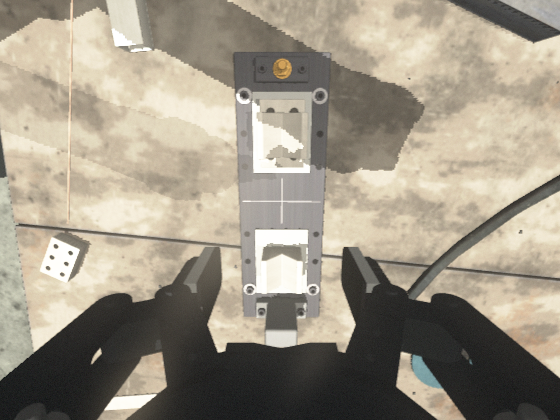

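Run:
```python
from plant import robot
from h import *
robot.grip(1.0)
robot.goto([.4835,.33,.25],dn(np.deg2rad(-167.5))); robot.sleep(.3)
f=robot.grab_frame("wrist"); np.savez("w3.npz",**f); cv2.imwrite("pics/w3.png",f["image"][:,:,::-1])
P=cloud(f); m=(P[...,2]>.02)&(P[...,2]<.06)&(np.hypot(P[...,0]-.485,P[...,1]-.34)<.14)
Q=P[m]; r=cv2.minAreaRect((Q[:,:2]*1000).astype(np.float32)); print(r,np.percentile(Q[:,2],[2,50,99]))
print(robot.sense()["t"],robot.sense()["joint_pos"])
```

```text
((491.1204833984375, 318.3201904296875), (46.47592544555664, 234.59913635253906), 13.309903144836426) [0.02537917 0.04275137 0.04770186]
35.375 [ 0.14004422  0.57984477 -1.17296153  1.70036292  0.56195765  1.24697305
  2.19621868]
```

View pics/w3.png

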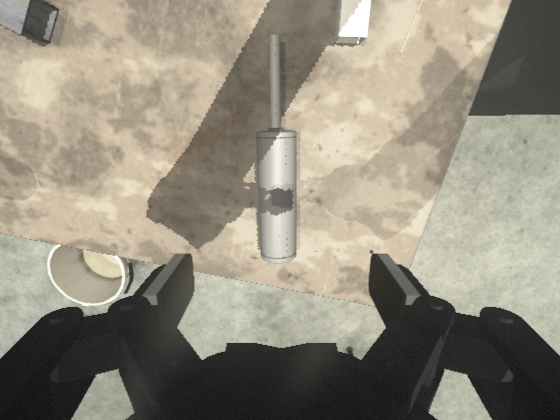

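Run:
```python
from h import *
f=load("w3.npz");P=cloud(f)
for lo in (.034,.040,.044):
    m=(P[...,2]>lo)&(P[...,2]<.06)&(np.hypot(P[...,0]-.485,P[...,1]-.34)<.14)
    r=cv2.minAreaRect((P[m][:,:2]*1000).astype(np.float32)); print(r,m.sum())
m=(P[...,2]>.02)&(P[...,2]<.033)&(np.hypot(P[...,0]-.51,P[...,1]-.22)<.06)
r=cv2.minAreaRect((P[m][:,:2]*1000).astype(np.float32)); print("spigot",r,m.sum())
f=load("t2.npz");P=cloud(f); m=(P[...,2]>.034)&(P[...,2]<.06)&(np.hypot(P[...,0]-.485,P[...,1]-.34)<.14)
r=cv2.minAreaRect((P[m][:,:2]*1000).astype(np.float32)); print(r,m.sum())
```

```text
((482.3050231933594, 354.0945739746094), (42.40918731689453, 160.90977478027344), 13.357673645019531) 4456
((482.6076965332031, 354.315673828125), (34.302406311035156, 160.6042022705078), 13.582396507263184) 3570
((482.9503479003906, 353.90087890625), (25.519855499267578, 159.62893676757812), 13.549986839294434) 2371
spigot ((508.7645568847656, 226.54391479492188), (37.349369049072266, 100.11088562011719), 12.555790901184082) 1062
((484.57415771484375, 351.10845947265625), (44.60828399658203, 161.50338745117188), 13.912201881408691) 1019
```

Run:
```python
from plant import robot
from h import *
pick(robot,(.4838,.3492),np.deg2rad(-166.5),.0145,1.0,90,up=.25)
gp=PC-.045*ES
for y in (6.14,):
    for z in (.25,.07): print(y,robot.inverse_kinematics([*gp,z],dn(np.deg2rad(y))))
print(robot.sense()["joint_pos"],robot.sense()["t"])
f=robot.grab_frame("scene"); cv2.imwrite("pics/s4.png",f["image"][:,:,::-1])
```

```text
at [0.4842 0.3495 0.0153] [ 1.   0.2 -0. ]
grip 0.5294757586938041 [ 1.4 -2.   6.6] 37.8167
lift 0.5249089254677538 [ 0.5  0.  -6.7] [0.4835 0.3487 0.249 ]
6.14 [-0.28398604  0.44822854  0.52650117  1.62028724 -0.24217849  1.13866873
  0.40878057]
6.14 [-0.27566363  0.65811375  0.5254613   1.77219871 -0.42980134  0.8275498
  0.56236241]
[ 0.09312148  0.59481954 -1.15807262  1.67567876  0.56938466  1.25694016
  2.18988802] 39.5333
```

View pics/s4.png

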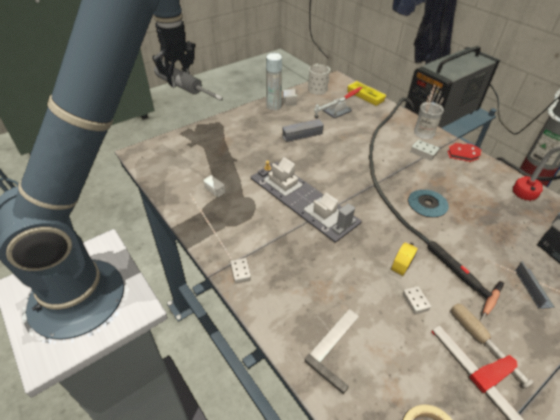

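Run:
```python
from plant import robot
from h import *
gp=PC-.045*ES
robot.goto([*gp,.25],dn(PY)); robot.sleep(.3)
s=robot.sense(); print(s["tcp_pos"],s["tcp_rot"],s["opening"],s["wrist_force"],s["t"])
f=robot.grab_frame("wrist"); np.savez("w5.npz",**f); cv2.imwrite("pics/w5.png",f["image"][:,:,::-1])
f=robot.grab_frame("scene"); cv2.imwrite("pics/s5.png",f["image"][:,:,::-1])
```

```text
[ 0.63962583 -0.09851462  0.24969687] [-3.14125079e+00  4.73046109e-04  1.08117370e-01] 0.5245214912727951 [ 0.4028832  -0.09366974 -7.17059997] 41.6167
```

View pics/w5.png

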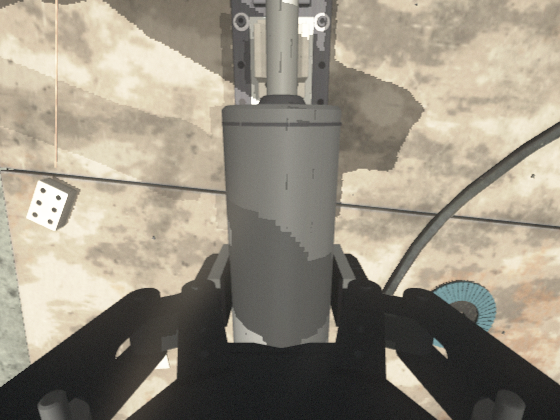

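View pics/s5.png

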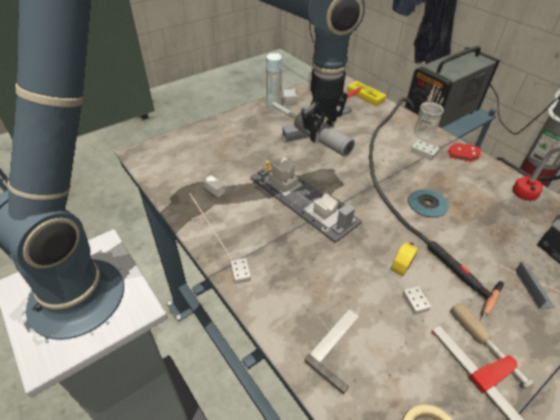

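Run:
```python
from h import *
f=load("w5.npz");P=cloud(f); d=P[...,:2]-PC; s=d@ES; x=d@EX
m=(P[...,2]>.262)&(P[...,2]<.30)&(abs(x)<.02)&(s>-.03)&(s<.06)
for a in np.arange(-.03,.045,.01):
    k=m&(s>a)&(s<a+.01)
    if k.sum(): 
        j=np.argmax(np.where(k,P[...,2],0)); print(round(a,3),k.sum(),np.percentile(P[...,2][k],98).round(4),x[k].mean().round(4))
k=m; print("shoulder s",np.percentile(s[k],99.5))
m=(P[...,2]>.24)&(P[...,2]<.275)&(abs(x)<.015)&(s>.04)&(s<.14); 
for a in (.04,.06,.08,.1,.12):
    k=m&(s>a)&(s<a+.02); print(a,k.sum(),x[k].mean() if k.any() else 0,np.percentile(P[...,2][k],95) if k.any() else 0)
```

```text
-0.03 2283 0.2816 -0.0001
-0.02 2477 0.2817 -0.0001
-0.01 2670 0.2817 -0.0001
0.0 2885 0.2817 -0.0
0.01 3145 0.2817 -0.0
0.02 3391 0.2817 -0.0
0.03 981 0.2804 0.0001
0.04 631 0.2647 0.0002
shoulder s 0.058745238361317655
0.04 1935 0.00020027947805711078 0.2642498364329694
0.06 648 0.00011328548131742196 0.2643013715547769
0.08 0 0 0
0.1 0 0 0
0.12 0 0 0
```

Run:
```python
from plant import robot
from h import *
gp=PC-.047*ES
robot.move_straight([*gp,.12],vel=.12)
robot.move_straight([*gp,.070],vel=.06); robot.sleep(.2)
hit=robot.move_straight([*gp,.058],vel=.015,contact_N=6); s=robot.sense(); print(hit,s["tcp_pos"],s["wrist_force"],s["torque"],s["t"])
f=robot.grab_frame("scene"); cv2.imwrite("pics/s6.png",f["image"][:,:,::-1])
```

```text
True [ 0.63968063 -0.10106611  0.06283919] [ 0.78431572 -2.05321321  6.50277377] [ 0.05426693 -0.03605916  0.29356365] 44.6667
```

View pics/s6.png

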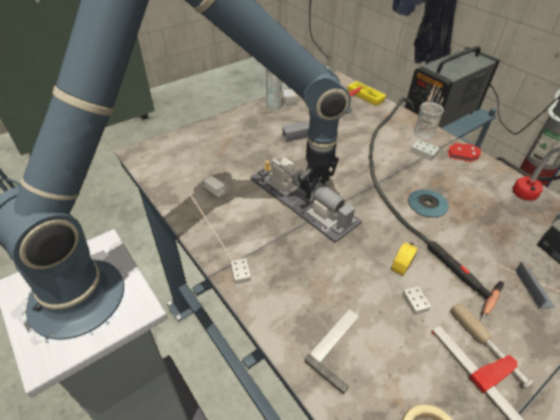

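Contact at the expected height (0.0628 vs 0.0625), so the shaft is seated. Release, back off, check.

Run:
```python
from plant import robot
from h import *
gp=PC-.047*ES
robot.grip(.85); robot.sleep(.3); robot.move_straight([*gp,.30],vel=.12)
robot.goto([*(PC+.02*ES),.32],dn(PY)); robot.sleep(.5)
f=robot.grab_frame("wrist"); np.savez("w7.npz",**f); cv2.imwrite("pics/w7.png",f["image"][:,:,::-1])
P=cloud(f); d=P[...,:2]-PC; s=d@ES; x=d@EX; z=P[...,2]
m=(z>.08)&(z<.11)&(abs(x)<.022)&(abs(s)<.15)
b=m&(z>.088); print("barrel s",np.percentile(s[b],[.3,99.7]))
for a in np.arange(-.13,.13,.02):
    k=(z>.055)&(z<.11)&(abs(x)<(.02 if a<.02 else .005))&(s>a)&(s<a+.02)
    if k.sum(): print(round(a,2),k.sum(),"top",np.percentile(z[k],97).round(4))
for c,lo,hi in ((PC+.085*ES,.079,.086),(PC+.085*ES,.034,.044),(PC-.085*ES,.05,.0585)):
    r,k,zz,_=topfit(f,c,lo,hi,.05); print("blk",np.round(r[0],1)-np.round(c*1000,1),np.round(r[1],1),round(r[2],2),k)
k=(z>.068)&(z<.081)&(abs(x)<.007)&(s>.03)&(s<.145); print("spig x",x[k].mean(), "end",np.percentile(s[k],99.5)); print("barrel x",x[b].mean(),(x[b].min()+x[b].max())/2)
k=(z>.076)&(z<.084)&(s<-.13)&(s>-.18)&(abs(x)<.03);print("stop face s",np.percentile(s[k],99.5))
print(robot.sense()["t"])
g=robot.grab_frame("top"); cv2.imwrite("pics/t7.png",cv2.resize(g["image"][130:320,60:440,::-1],None,fx=2,fy=2))
```

```text
barrel s [-0.12992761  0.02830132]
-0.13 371 top 0.0947
-0.11 389 top 0.0947
-0.09 406 top 0.0948
-0.07 418 top 0.0949
-0.05 439 top 0.0949
-0.03 463 top 0.0951
-0.01 484 top 0.0953
0.01 587 top 0.0953
0.03 130 top 0.0797
0.05 128 top 0.0785
0.07 135 top 0.0785
0.09 144 top 0.0786
0.11 130 top 0.0784
blk [  1.6 -12.6] [50.1 70. ] 6.06 585
blk [ 0.4 -0.2] [48.6 73.7] 6.16 529
blk [-1.7 18.1] [50.  7.] 6.38 8
spig x 2.232533500490831e-05 end 0.12758356766202048
barrel x 0.00011209453433242222 0.00023132213269233884
stop face s -0.1416893890178255
48.475
```

View pics/w7.png

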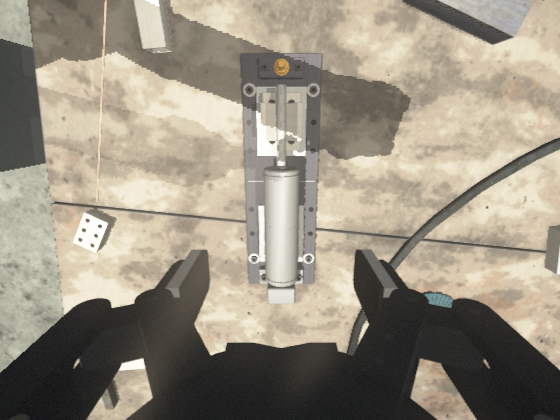

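View pics/t7.png

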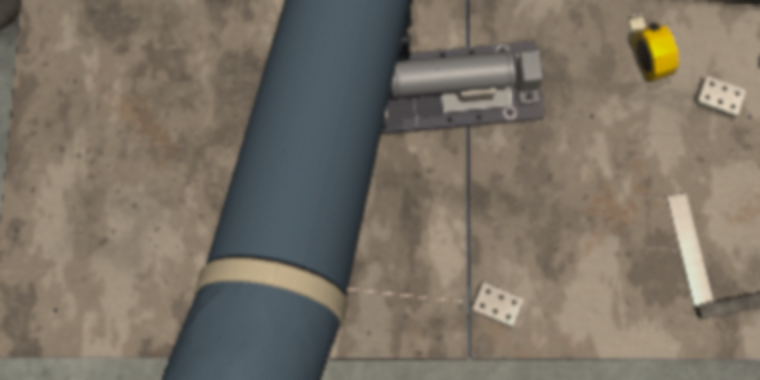

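Run:
```python
from h import *
f=load("w7.npz"); P=cloud(f); d=P[...,:2]-PC; s=d@ES; x=d@EX; z=P[...,2]
for a in np.arange(-.12,.12,.03):
    k=(abs(x)>.038)&(abs(x)<.05)&(s>a)&(s<a+.03)&(z<.025); print(round(a,2),np.median(z[k]).round(4))
for nm,s0,zt in (("B stud",.085,.082),("A stop",-.085,.057)):
    for sg in (-1,1):
        k=(sg*x>.0195)&(sg*x<.027)&(abs(s-s0)<.03)&(abs(z-zt)<.005)
        print(nm,sg,k.sum(),np.median(z[k]) if k.any() else 0,(s[k].min(),s[k].max(),abs(x[k]).max()) if k.any() else 0)
        for h in (-.015,.015):
            q=k&(abs(s-s0-h)<.007); print("   ",h,np.median(z[q]) if q.any() else None)
```

```text
-0.12 0.0119
-0.09 0.012
-0.06 0.0119
-0.03 0.0118
0.0 0.012
0.03 0.0121
0.06 0.012
0.09 0.012
B stud -1 172 0.081756893431888 (np.float64(0.0632706785385064), np.float64(0.10734043202473516), np.float64(0.02478589991767149))
    -0.015 0.08163154339301762
    0.015 0.08180756471539534
B stud 1 190 0.08208175468534501 (np.float64(0.06325790491380358), np.float64(0.10722501724986216), np.float64(0.02532160953527166))
    -0.015 0.0820999841124682
    0.015 0.08225831061575753
A stop -1 2 0.05554081338490506 (np.float64(-0.06602831281495355), np.float64(-0.06431919368524172), np.float64(0.02469016740505126))
    -0.015 None
    0.015 0.05554081338490506
A stop 1 6 0.0562304906689563 (np.float64(-0.07015858000745229), np.float64(-0.06317829669384431), np.float64(0.025278920088596002))
    -0.015 None
    0.015 0.0562304906689563
```

Run:
```python
from plant import robot
from h import *
# second, independent view from over the spigot, then from over the barrel; ridge medians
for so in (.10,-.02):
    robot.goto([*(PC+so*ES),.25],dn(PY)); robot.sleep(.5)
    f=robot.grab_frame("wrist"); np.savez("w8.npz",**f)
    P=cloud(f); d=P[...,:2]-PC; s=d@ES; x=d@EX; z=P[...,2]
    print([ (round(a,2),np.median(z[k]).round(4)) for a in np.arange(-.12,.13,.02) for k in [(abs(x)<.0018)&(s>a+.003)&(s<a+.017)&(z>.06)&(z<.11)] if k.sum()>5])
    b=(z>.088)&(z<.11)&(abs(x)<.02)&(abs(s)<.15); print(x[b].mean())
print(robot.sense()["t"])
for n in ("scene","top"):
    f=robot.grab_frame(n); cv2.imwrite(f"pics/{n}9.png",f["image"][:,:,::-1])
```

```text
[(np.float64(-0.1), np.float64(0.0938)), (np.float64(-0.08), np.float64(0.094)), (np.float64(-0.06), np.float64(0.0944)), (np.float64(-0.04), np.float64(0.0943)), (np.float64(-0.02), np.float64(0.0942)), (np.float64(0.0), np.float64(0.0942)), (np.float64(0.02), np.float64(0.0824)), (np.float64(0.04), np.float64(0.0772)), (np.float64(0.06), np.float64(0.0775)), (np.float64(0.08), np.float64(0.0773)), (np.float64(0.1), np.float64(0.0774)), (np.float64(0.12), np.float64(0.0774))]
0.00011604795176117544
[(np.float64(-0.12), np.float64(0.0939)), (np.float64(-0.1), np.float64(0.0939)), (np.float64(-0.08), np.float64(0.094)), (np.float64(-0.06), np.float64(0.0943)), (np.float64(-0.04), np.float64(0.0943)), (np.float64(-0.02), np.float64(0.0943)), (np.float64(0.0), np.float64(0.0945)), (np.float64(0.02), np.float64(0.0805)), (np.float64(0.04), np.float64(0.0772)), (np.float64(0.06), np.float64(0.0775)), (np.float64(0.08), np.float64(0.0776)), (np.float64(0.1), np.float64(0.0775)), (np.float64(0.12), np.float64(0.0776))]
6.71818288302612e-05
50.6833
```

View pics/scene9.png

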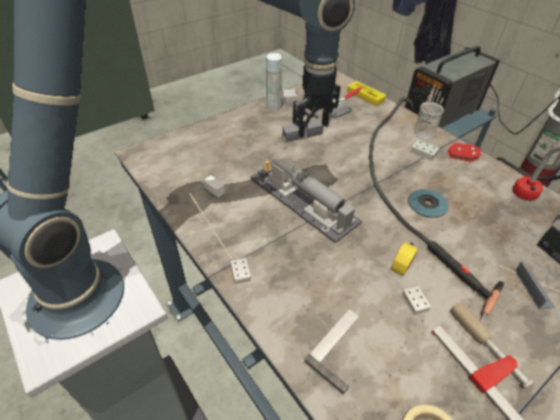

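Run:
```python
from plant import robot
s=robot.sense(); print(s["t"],s["wrist_force"]); print(robot.close_job())
```

```text
50.7833 [ 0.64855769  0.57947492 -0.9817041 ]
the job is handed in; nothing more can be done
None
```

The shaft is set up on the fixture plate as asked, and the job was handed in at 50.8 s. I worked in the order given: V-block on the stop-side pad, setup block on the stud-side pad, second V-block on top of it, then the shaft. I turned the shaft about 173° so its spigot points to the earth stud.

Last checks before handing in:

| Check | Measured | Expected |
|---|---|---|
| Setup block and raised V-block | within about 0.5 mm of pad centre, yaw 6.1° and 5.7° (raised V-block) | centred, plate yaw 6.1° |
| Stop-side V-block (measured before the shaft covered it) | about 0.8 mm off along the plate, yaw 6.2° | centred, plate yaw 6.1° |
| Shaft axis across the plate | within 0.2 mm of the plate centre line | on the centre line |
| Gap from barrel end to stop block | about 11.7 mm | 12 mm |
| Axis height at the barrel | about 70.7 mm | 70.7 mm, from the geometry |
| Axis height at the spigot | about 71.4 mm | 71.0 mm, from the geometry |

- **One disagreement:** the first, higher camera view put the spigot top about 1.5 mm high. Two closer views put it 0.3 to 0.6 mm high, which is within the calibration error.
- **After the shaft went in:** the stop-side V-block was mostly hidden by the barrel, so I could not measure its position again. The barrel's height and alignment agree with it being where I put it.
- **Bystanders:** the last scene picture shows the tape measure, square and box offcut in the same places as at the start. I compared them by eye only.

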